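# Index the notched disc and lock it

### The arm

A 6-joint arm with a two-finger parallel gripper is mounted at the origin on the work surface; the furniture and walls round the work are solid. World frame = base frame: x ahead of the robot, y to its left, z up, the work surface at z = 0. Lengths are in mm, angles in rad, forces in N, time in s.
With the tool pointing down it reaches from about 200 to 875 mm from the base axis. Payload 3.4 kg.
Tool frame: the origin (TCP) lies at the very end of the fingers, on their centre line; the grasp point (between the pads) lies 19 mm behind it; z points along the fingers, y is the direction in which the jaws open and shut (so a half turn about z gives the same grasp; the last joint's range is limited). The gripper opens to 94 mm and grips with 3 to 60 N. Pads are 16 mm wide; open, the fingers measure 119 mm over their backs; the gripper's body (75 mm by 177 mm) begins 78 mm behind the grasp point.
Start: joints at [1.153, 0.276, 1.505, -0, 1.361, -0.121], TCP at [168.184, 549.893, 184.493] pointing down, gripper open.
Joint ranges: [-2.89, 2.89], [-0.75, 2.08], [0.22, 2.7], [-1.18, 4.32], [0.11, 2.71], [-2.7, 2.7]. Speed limits (rad/s): [2.57, 2.57, 3.14, 3.14, 3.14, 3.14].

### API

Orientations are given as a rotation vector (axis times angle).
In Python, from cell import env gives the robot as it stands.
- The arm moves only by the shell command python3 -m handwheel 'ROWS'. ROWS is JSON, a list of rows, each a list of 7 numbers: the turn, a rotation vector about the world's x, y, z in degrees, then the shift along the world's x, y, z in m, then the finger opening in m, from 0 to 0.094. In form: [[wx, wy, wz, tx, ty, tz, jaw], ...]. A call has 1 to 20 rows; each row shifts and turns the commanded pose from where the row before left it; what a row does not reach is not made up. A row lasts 1/8 s, in which the tool goes at most 62.5 mm and 10.7 degrees, less where a joint would pass 70% of its speed; a pose out of reach is approached as far as the arm can. A call is refused whole if a number of a shift passes 0.0625 or a number of a turn 10.7, either way. A call with a gripper value outside its range is refused whole. The fingers move at their own pace and stop on an object; the grip force is fixed at half the most. Time passes only in rows, so rows that do not move let the fingers close. It gives the time, the measured TCP pose, the force and the opening at its end, in the units of the state.
- env.get_state(): the state, without advancing time (a new reading comes with each control period).
- env.capture(name): name is "side" or "top" or "wrist"; returns a dict with "frame" (480x640x3 uint8, red, green, blue), "camera_matrix" (3x3 intrinsics, pixels), "T" (4x4, takes a point from camera to world coordinates). Camera axes: x right, y down, z forward; pixel columns grow to the right and rows downward; lengths in mm; the calibration is good to about 2 mm. A picture is of the moment at which its call begins. There is no depth.
- env.finish_job(): hands the job in, once; it reports no verdict.
The state is a dict: "clock": time; "q": joint angles; "joint_vel": joint speeds; "joint_torque": joint torques, N m; "eef_pos": TCP position; "tcp_rot": TCP orientation; "force": force on the tool from outside, world axes, zero at the start; "moment": the same for the moment, N m; "grip_width": finger opening in mm.
Only numpy, scipy, OpenCV 4.12 (cv2) and the standard library are available. Lean on these libraries where they do the work, as an engineer would, in place of code of your own. Each camera call takes 0.05 s, during which the arm holds its last target. There are 200 camera calls.

### The job

Re-index the round disc on the indexing fixture: draw the locking key (red peg) back until its nose is clear of the disc, turn the disc, best by pushing round one of its upright pins, until the yellow-marked notch faces the key, push the key fully home into that notch, then slide the brass gate fully across behind the red peg. Do not disturb the solder reel, the screwdriver or the flux pot lying beside the fixture.

Things in the scene. Friction and masses are not known exactly. Their poses are not given: they have to be found in the camera images.
- fixture: Fixed grey indexing fixture. Origin on the disc's turning axis at bench height; z up; x points from that axis along the key guide, y to the side where the brass gate waits. All 'fixture frame' figures below are in mm in this frame. Round base radius 76, 10 high, with a tongue to x = 215 (y -35 to 75). Gate guide at x 105 to 132, y 26 to 72, top z = 36.
- disc (a joint): Angle of the blue anodised disc about the fixture's z (rad, counter-clockwise from above, may exceed pi): 0 or 2 pi when the yellow-marked notch faces the key. Turns freely both ways, stays where left (friction 0.12 N m, 2.5 N at a pin). Radius 70, faces at z = 11 and 21, centre cap radius 17 to z = 28. At the start the notch faces roughly away from the key.
- notch (a point): On the disc's upper face, mid mouth of the marked notch, 70 from the axis; its x axis points radially outward. The notch is 14 deep, 23 wide at its bevelled mouth, tapering to 12; a yellow stripe runs from it to the centre. Facing away from it the rim is relieved to radius 62 over 150 degrees: at the start the key's nose stands in this relief and blocks turning the notch to the mark.
- locking_key: Loose dark steel key, captive in the guide: slides only along the fixture's x, light friction. Origin on its underside (z = 10) under the red peg; x as the fixture's. Bar 20 wide, 12 high; nose reaches 50 towards the disc (9 wide tip), tail 60 the other way. Origin in the fixture frame: starts at x = 115 or so, nose clear of the rim from 122, end stop at 139, fully home in the notch at 106.
- gate (a joint): Travel of the brass sliding gate (m): 0 fully open, 0.032 fully closed; moves along the fixture's -y, friction about 1.5 N, stays where left. Bar 10 wide (x 113.5 to 123.5 in the fixture frame), z 29 to 38. Closed, it crosses the guide 2 behind the peg of a key that is fully home; with the key not home it strikes the peg.
- gate_knob (a point): Top centre of the gate's upright black knob, diameter 12, from the bar up to z = 60. In the fixture frame at x = 118.5, y = 60 with the gate open, y = 28 closed.
- solder_reel: Green and white solder reel, diameter 60, 29 high, standing on its flange beside the fixture; origin at the centre of its underside. Bystander.
- screwdriver: Screwdriver with yellow handle lying beside the fixture, 152 long along its own y, 23 thick; origin under its middle. Bystander.
- flux_pot: Small tin with yellow lid, diameter 41, 22 high, beyond the tongue's end; origin at the centre of its underside. Bystander.
- mark (a point): Fixed point in the fixture frame at (70, 0, 27.5), between the two short yellow lines at the disc end of the guide: where the notch must face. The steel key guide runs from x = 76 to 200, y -24 to 24, top z = 27.5; its two overhanging lips hold the key down and leave a slot 13.6 wide for the key's peg.
- pin (a point): Top centre (z = 47) of the disc's pin farthest from the notch (180 degrees). The disc carries three upright steel pins to push, diameter 10, from z = 21 to 47, each 48 from the disc axis, at +60, 180 and -60 degrees from the notch.
- key_peg (a point): Top centre of the key's upright red peg, diameter 11, 48 above the key's origin (z = 58 in the fixture frame).

How it is judged (in metres and radians):
On the way, in this order (a step that is already met when the one before it is completed fails the run):
1. the key is drawn back until its nose is clear of the disc (x of locking_key in the frame of fixture above 0.1215 m), for 0.1 s.
2. the disc is turned until the marked notch faces the key (within 6 mm at the rim) (x of notch in the frame of fixture above 0.05 m and y of notch in the frame of fixture between -0.006 and 0.006 m), for 0.1 s.
3. the key is pushed fully home into the notch (within 2.5 mm) (x of locking_key in the frame of fixture below 0.1085 m), for 0.1 s.
4. the gate is slid fully across behind the peg (within 4 mm) (value of joint gate above 0.028 m), for 0.1 s.
At the end, for the whole second after the job is handed in: The marked notch faces the key (within 4 mm at the rim), the key is home in it (within 3 mm) and at rest, and the gate is closed behind the peg (within 4 mm of its full travel of 32 mm) (x of locking_key in the frame of fixture between 0.103 and 0.109 m and x of notch in the frame of fixture above 0.05 m and y of notch in the frame of fixture between -0.004 and 0.004 m and value of joint gate above 0.028 m and linear speed of locking_key below 0.02 m/s); the robot touches nothing.
It fails at once if the solder reel is moved by more than 20 mm (distance of solder_reel from where it was at the start of the episode above 0.02 m).
It fails at once if the screwdriver is moved by more than 20 mm (distance of screwdriver from where it was at the start of the episode above 0.02 m).
It fails at once if the flux pot is moved by more than 20 mm (distance of flux_pot from where it was at the start of the episode above 0.02 m).
It also fails if it takes over 45 s, if anything falls off the work surface, if the arm or the gripper's body presses on something with over 40 N, if the wrist force passes 120 N, or if a joint passes its speed limit or range.

## Working session

There is one attempt and no reset: what is moved stays moved. The work goes in short steps, Python scripts to look and compute and a shell command to move; the robot and the scene stay as the last step left them, time stands still between calls to the robot, and variables do not carry over. Pictures are saved under pics/ and viewed, about 8 in all and at most 12, crops included, and the job is handed in when it is done.

```bash
ls; mkdir -p pics; cat > h.py <<'E'
import numpy as np, cv2
from cell import env
def cap(n,f=None):
    c=env.capture(n)
    if f: cv2.imwrite('pics/'+f,c['frame'][:,:,::-1])
    return c
def ray(c,u,v,z):
    K=np.array(c['camera_matrix']);T=np.array(c['T'])
    d=T[:3,:3]@np.linalg.solve(K,[u,v,1]);o=T[:3,3]
    return o+d*(z-o[2])/d[2]
def proj(c,p):
    K=np.array(c['camera_matrix']);T=np.array(c['T'])
    q=K@(T[:3,:3].T@(np.array(p)-T[:3,3]));return q[:2]/q[2]
E
python3 - <<'E'
from h import *
c=cap('top','top0.png');s=cap('side','side0.png')
print(np.round(c['T'],3),c['camera_matrix']);print(np.round(s['T'],3));print(env.get_state())
E
```

```text
pics
[[ 2.100000e-02 -9.980000e-01  5.600000e-02  3.406850e+02]
 [-1.000000e+00 -2.000000e-02  1.600000e-02  2.596330e+02]
 [-1.500000e-02 -5.600000e-02 -9.980000e-01  1.117323e+03]
 [ 0.000000e+00  0.000000e+00  0.000000e+00  1.000000e+00]] [[608.2790132    0.         308.17931895]
 [  0.         608.2790132  236.66427149]
 [  0.           0.           1.        ]]
[[ 9.79000e-01 -1.06000e-01  1.73000e-01  2.47898e+02]
 [-2.03000e-01 -4.97000e-01  8.44000e-01 -6.07554e+02]
 [-3.00000e-03 -8.61000e-01 -5.08000e-01  6.04428e+02]
 [ 0.00000e+00  0.00000e+00  0.00000e+00  1.00000e+00]]
{'clock': 0.1, 'q': array([ 1.15298476e+00,  2.76535941e-01,  1.50596745e+00, -1.89783408e-05,
        1.36070990e+00, -1.20994385e-01]), 'joint_vel': array([-7.66642919e-05, -3.96751886e-04, -3.86471628e-03,  2.96475890e-04,
       -7.52970051e-05,  6.52057705e-04]), 'joint_torque': array([ 1.76635906e-03, -4.05454767e+01, -2.37779510e+01,  7.02028954e-02,
        3.00641055e-02, -4.15484078e-05]), 'eef_pos': array([167.96773335, 549.36583148, 183.70446343]), 'tcp_rot': array([-4.64462283e-01, -3.10665021e+00,  2.46129393e-03]), 'force': array([ 0.38706558, -0.2152181 , -1.26926898]), 'moment': array([ 0.01123554, -0.00767937,  0.03839617]), 'grip_width': 94.35393675484457}
```

View pics/top0.png

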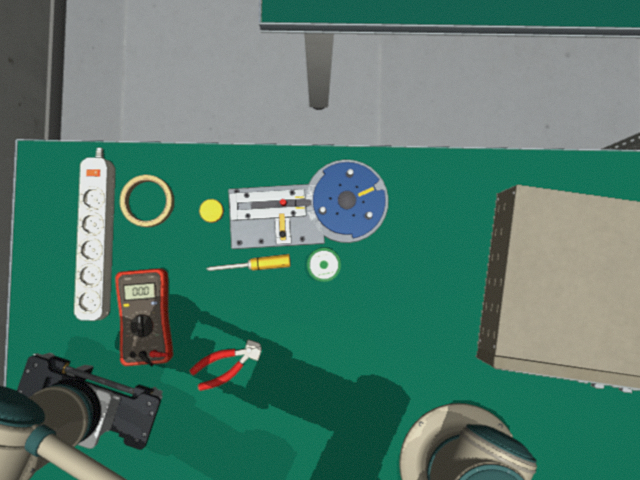

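View pics/side0.png

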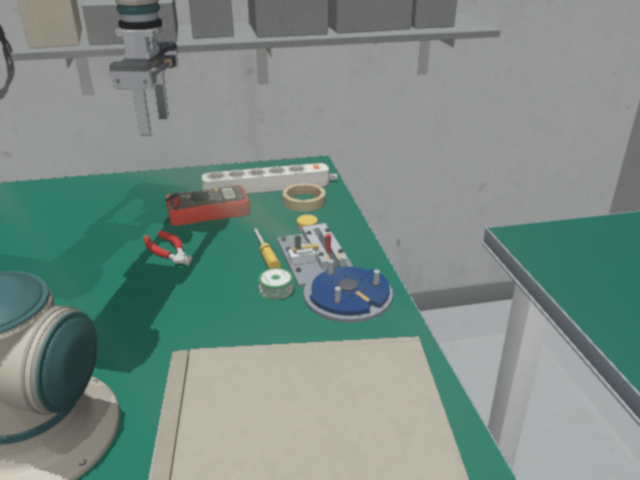

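Top view: disc at about (349,200), notch stripe at (367,191) facing right, red peg (283,202), gate knob (283,234), reel (323,265), screwdriver (250,265), pot (211,210). So fixture x is roughly world +y and fixture y roughly world -x.

```bash
python3 - <<'E'
from h import *
c=cap('top');f=c['frame'];hsv=cv2.cvtColor(f,cv2.COLOR_RGB2HSV)
cv2.imwrite('pics/crop1.png',cv2.resize(f[140:290,190:400],None,fx=3.8,fy=3.8,interpolation=cv2.INTER_CUBIC)[:,:,::-1])
def blobs(m,amin=6,box=(190,140,400,290)):
    k=np.zeros_like(m);k[box[1]:box[3],box[0]:box[2]]=m[box[1]:box[3],box[0]:box[2]]
    n,l,s,ce=cv2.connectedComponentsWithStats(k)
    return [(ce[i],s[i,4],l==i) for i in range(1,n) if s[i,4]>=amin]
b=max(blobs(cv2.inRange(hsv,(105,120,60),(125,255,255))),key=lambda t:t[1])
pts=np.argwhere(b[2])[:,::-1].astype(np.float32)
w=np.array([ray(c,*p,21)[:2] for p in pts],np.float32)
ctr,r=cv2.minEnclosingCircle(w);print('disc',ctr,r,b[1])
for n,lo,hi,z in [('red',(0,150,80),(8,255,255),58),('yel',(20,120,120),(32,255,255),21),('black',(0,0,0),(180,255,60),60),('dark cap',(0,0,60),(180,90,100),28)]:
    for ce,a,_ in blobs(cv2.inRange(hsv,lo,hi)): print(n,ce.round(1),a,ray(c,*ce,z).round(1))
E
```

```text
disc (470.1846923828125, 209.76687622070312) 68.62914276123047 3415
red [282.7 202.2] 30 [459.6 322.9  58. ]
yel [365.6 191.3] 47 [486.4 175.3  21. ]
yel [298.5 197. ] 6 [473.8 296.6  21. ]
yel [210.8 210.3] 421 [446.6 455.1  21. ]
yel [298.9 207.4] 11 [455.  295.4  21. ]
yel [281.7 222.2] 77 [427.3 325.9  21. ]
yel [282.5 238. ] 12 [398.8 323.9  21. ]
yel [270.3 262. ] 449 [355.1 344.9  21. ]
black [282.  233.5] 15 [404.6 322.7  60. ]
dark cap [348.7 175.1] 14 [514.4 206.7  28. ]
dark cap [236.3 190.4] 9 [482.7 408.8  28. ]
dark cap [292.1 192. ] 7 [481.8 308.   28. ]
dark cap [346.4 199.3] 214 [470.5 210.2  28. ]
dark cap [246.1 194.9] 8 [475.  390.9  28. ]
dark cap [280.8 203.9] 46 [459.8 327.9  28. ]
dark cap [294.1 203. ] 22 [462.  304.1  28. ]
dark cap [257.8 206.9] 13 [453.6 369.3  28. ]
dark cap [292.9 213. ] 9 [443.8 305.8  28. ]
dark cap [320.7 212.3] 6 [446.  255.9  28. ]
dark cap [247.3 215.1] 7 [438.4 387.9  28. ]
dark cap [366.6 216.9] 8 [439.4 173.3  28. ]
dark cap [282.8 234.2] 12 [405.2 323.   28. ]
dark cap [301.9 238.4] 10 [398.4 288.6  28. ]
dark cap [238.9 242.2] 9 [389.3 401.7  28. ]
dark cap [260.9 241. ] 8 [392.3 362.2  28. ]
```

View pics/crop1.png

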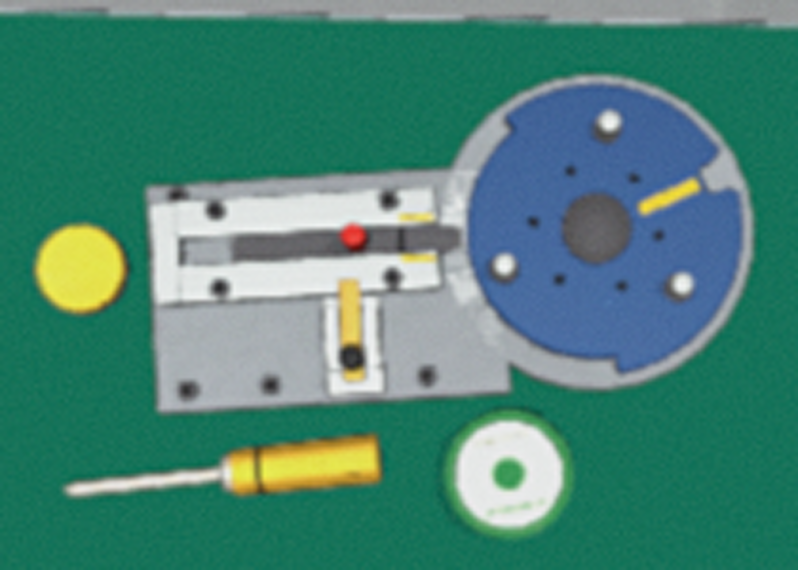

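The crop shows the peg, gate knob, yellow mark lines, and pins at crop (608,122), (503,266) and (681,286). The fixture x axis is about 94.3° in world and the axis is at about (470.3, 210). The notch is at about −159° in the fixture frame.

Plan:
1. Draw the key back with the jaws along fixture x.
2. Drive the −60° pin round about +159° with loose jaws set tangentially.
3. Push the key home and close the gate.

I'll fly to the peg first.

```bash
python3 -m handwheel '[[0,0,7.1,0.0365,-0.0284,0,0.04],[0,0,7.1,0.0365,-0.0284,0,0.04],[0,0,7.1,0.0365,-0.0284,0,0.04],[0,0,0,0.0365,-0.0284,0,0.04],[0,0,0,0.0365,-0.0284,0,0.04],[0,0,0,0.0365,-0.0284,0,0.04],[0,0,0,0.0365,-0.0284,0,0.04],[0,0,0,0.0365,-0.0284,0,0.04],[0,0,0,0,0,-0.03,0.04],[0,0,0,0,0,-0.03,0.04],[0,0,0,0,0,0,0.04]]'
python3 - <<'E'
from h import *
s=env.get_state();print(s['clock'],s['eef_pos'],s['tcp_rot'],s['q'])
c=cap('wrist','w1.png');print(np.round(c['T'],3).tolist())
E
```

```text
clock: 1.52
eef_pos: [458.4, 321.5, 122.1]
tcp_rot: [0.117, -3.134, 0.004]
force: [-0.5, 0.2, -0.3]
grip_width: 40.2
1.525 [458.35754162 321.46409666 122.1421038 ] [ 0.11695598 -3.13406069  0.0039353 ] [ 4.87293275e-01  2.98662088e-01  1.63289358e+00  7.08378939e-05
  1.21594414e+00 -1.15812867e+00]
[[-0.074, 0.969, 0.236, 390.48], [0.997, 0.072, 0.015, 317.338], [-0.003, 0.237, -0.972, 321.647], [0.0, 0.0, 0.0, 1.0]]
```

View pics/w1.png

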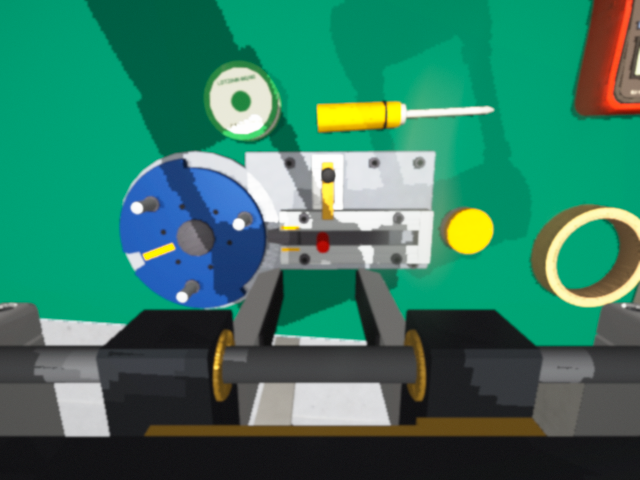

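The wrist view shows the whole fixture: peg top (323,243), cap (195,237), gate knob (328,175) and pin tops near (137,208), (238,224) and (182,297). I'll refine the positions from it.

```bash
python3 - <<'E'
from h import *
c=cap('wrist');f=c['frame'];hsv=cv2.cvtColor(f,cv2.COLOR_RGB2HSV)
def blobs(m,b,amin=15):
    k=np.zeros_like(m);k[b[1]:b[3],b[0]:b[2]]=m[b[1]:b[3],b[0]:b[2]]
    n,l,s,ce=cv2.connectedComponentsWithStats(k)
    return [(ce[i],s[i]) for i in range(1,n) if s[i,4]>=amin]
def show(n,lo,hi,z,b):
    for ce,s in blobs(cv2.inRange(hsv,lo,hi),b): print(n,ce.round(1),s,ray(c,*ce,z).round(1))
show('red',(0,130,60),(8,255,255),58,(300,210,350,270))
show('red',(172,130,60),(180,255,255),58,(300,210,350,270))
show('knob',(0,0,0),(180,255,70),60,(310,160,345,195))
show('cap',(0,0,40),(180,100,110),28,(165,210,225,265))
show('stripe',(20,120,120),(32,255,255),21,(130,225,185,275))
show('marks',(20,120,100),(32,255,255),27.5,(275,215,305,260))
show('pins',(0,0,200),(180,50,255),47,(125,195,160,220))
show('pins',(0,0,200),(180,50,255),47,(225,205,260,235))
show('pins',(0,0,200),(180,50,255),47,(170,280,205,305))
m=cv2.inRange(hsv,(105,120,40),(125,255,255));m[310:]=0;m[:,:110]=0;m[:,300:]=0
w=np.array([ray(c,*p[::-1],21)[:2] for p in np.argwhere(m)],np.float32)
print('disc',cv2.minEnclosingCircle(w))
cv2.imwrite('pics/w2.png',cv2.resize(f[150:310,110:350],None,fx=3.3,fy=3.3,interpolation=cv2.INTER_CUBIC)[:,:,::-1])
E
```

```text
red [321.3 239.9] [315 230  14  21 226] [456.5 324.3  58. ]
knob [327.1 177.3] [323 175   9   5  23] [406.9 324.9  60. ]
cap [203.3 231.5] [190 218  24  32 405] [464.  220.5  28. ]
stripe [158.1 249. ] [143 241  31  17 213] [485.3 176.8  21. ]
marks [289.5 225.3] [280 224  18   4  53] [452.9 296.1  27.5]
marks [289.2 247. ] [281 246  18   3  52] [472.7 296.9  27.5]
pins [136.1 205.2] [131 200  11  12 107] [441.4 172.5  47. ]
pins [237.4 221.6] [232 216  12  12 108] [448.9 254.7  47. ]
pins [181.2 294.2] [176 289  11  11  92] [516.5 207.3  47. ]
disc ((469.03948974609375, 211.327880859375), 68.89883422851562)
```

View pics/w2.png

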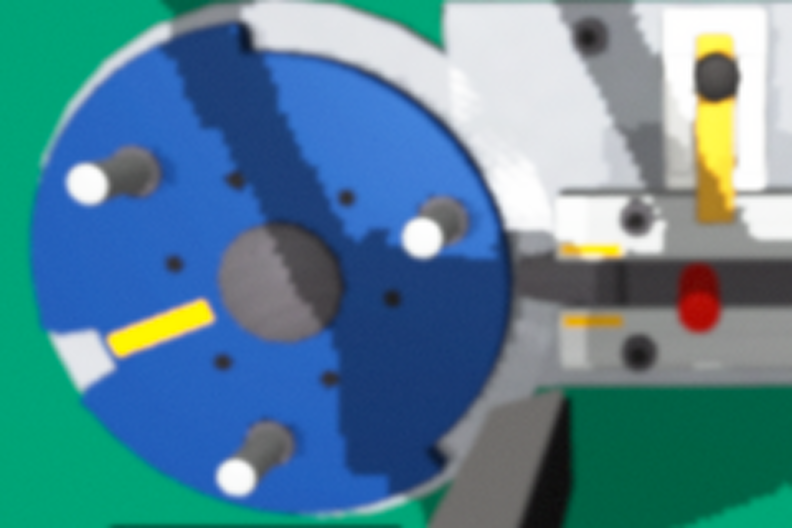

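Both views agree: axis ≈ (468.9, 211.5), fixture x at 94.2°, peg ≈ (460.4, 324.5). The pin to drive is at (441.4, 172.5), radius 47.7 mm, which matches the given 48. Next I grip the peg and draw it back.

```bash
python3 -m handwheel '[[0,0,0,0.002,0.003,-0.03,0.04],[0,0,0,0,0,-0.03,0.04],[0,0,0,0,0,-0.022,0.04],[0,0,0,0,0,0,0.04],[0,0,0,0,0,0,0],[0,0,0,0,0,0,0],[0,0,0,0,0,0,0]]'
```

```text
clock: 2.5
eef_pos: [462.8, 326.0, 43.5]
tcp_rot: [-0.118, 3.138, 0.001]
force: [-0.1, 0.4, -0.9]
grip_width: 13.7
```

```bash
python3 -m handwheel '[[0,0,0,0,0,-0.003,0],[0,0,0,0,0,0,0],[0,0,0,0,0,0,0]]'; python3 -m handwheel '[[0,0,0,-0.0003,0.0045,0,0],[0,0,0,-0.0003,0.0045,0,0],[0,0,0,-0.0003,0.0045,0,0],[0,0,0,-0.0003,0.0035,0,0],[0,0,0,0,0,0,0]]'
```

```text
clock: 2.88
eef_pos: [462.1, 325.6, 39.4]
tcp_rot: [0.118, -3.139, 0.0]
force: [0.0, 0.3, -0.5]
grip_width: 0.3
clock: 3.5
eef_pos: [461.0, 343.1, 39.5]
tcp_rot: [-0.119, 3.139, 0.0]
force: [0.6, -0.2, 0.1]
grip_width: 0.3
```

The fingers closed on nothing, so I'll look.

```bash
python3 - <<'E'
from h import *
c=cap('wrist');w=c['frame'];cv2.imwrite('pics/w3.png',cv2.resize(w[140:340,180:440],None,fx=3,fy=3,interpolation=cv2.INTER_CUBIC)[:,:,::-1])
print(np.round(c['T'],3).tolist())
t=cap('top');print('tcp px top',proj(t,env.get_state()['eef_pos']))
cv2.imwrite('pics/t3.png',cv2.resize(t['frame'][140:290,190:400],None,fx=3.8,fy=3.8)[:,:,::-1])
E
```

```text
[[-0.074, 0.968, 0.242, 392.017], [0.997, 0.072, 0.018, 338.29], [-0.0, 0.242, -0.97, 238.584], [0.0, 0.0, 0.0, 1.0]]
tcp px top [272.17044269 202.45034549]
```

View pics/w3.png

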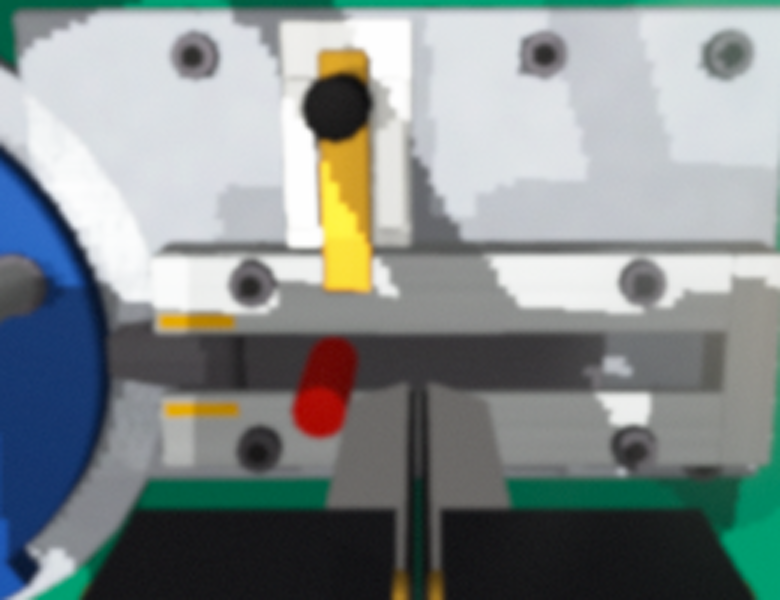

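The crop shows the fingers behind and to the right of the peg. The peg top is at crop (320,410) and the finger tips at (418,388). I'll check both by ray.

```bash
python3 - <<'E'
from h import *
c=cap('wrist');s=env.get_state()['eef_pos'];print(s)
P=lambda x,y:(180+x/3,140+y/3)
print('pegtop',ray(c,*P(320,410),58),'peg foot',ray(c,*P(335,358),28));
print('tcp px in crop',[(proj(c,s)[0]-180)*3,(proj(c,s)[1]-140)*3])
print('tips ray',ray(c,*P(418,388),s[2]),'knob',ray(c,*P(337,106),60))
print('marks',ray(c,*P(196,322),27.5),ray(c,*P(201,410),27.5))
print('slot', ray(c,*P(400,333),27.5),ray(c,*P(400,392),27.5), 'guide edges',ray(c,*P(500,250),27.5),ray(c,*P(500,472),27.5))
t=cap('top');f=t['frame'];h=cv2.cvtColor(f,cv2.COLOR_RGB2HSV)
m=cv2.inRange(h,(0,130,60),(8,255,255));m[:,:265]=0;m[:,300:]=0;m[:185]=0;m[220:]=0
yx=np.argwhere(m);print(len(yx),yx.mean(0)[::-1]);print(ray(t,*yx.mean(0)[::-1],58))
E
```

```text
[460.91514735 342.62687226  39.47075268]
pegtop [459.50993348 324.88269608  58.        ] peg foot [458.68737963 325.30294814  28.        ]
tcp px in crop [np.float64(414.6845497694554), np.float64(391.122747476936)]
tips ray [460.19428771 343.252613    39.47075268] knob [403.47913215 325.09563515  60.        ]
marks [453.03682839 295.299701    27.5       ] [472.83564432 296.8277281   27.5       ]
slot [452.2379178  338.81232998  27.5       ] [465.49408184 339.74562772  27.5       ] guide edges [432.6707724  358.42068303  27.5       ] [482.45848598 363.10739695  27.5       ]
0 [nan nan]
[nan nan nan]<stdin>:11: RuntimeWarning: Mean of empty slice.
  ret = um.true_divide(
```

View pics/t3.png

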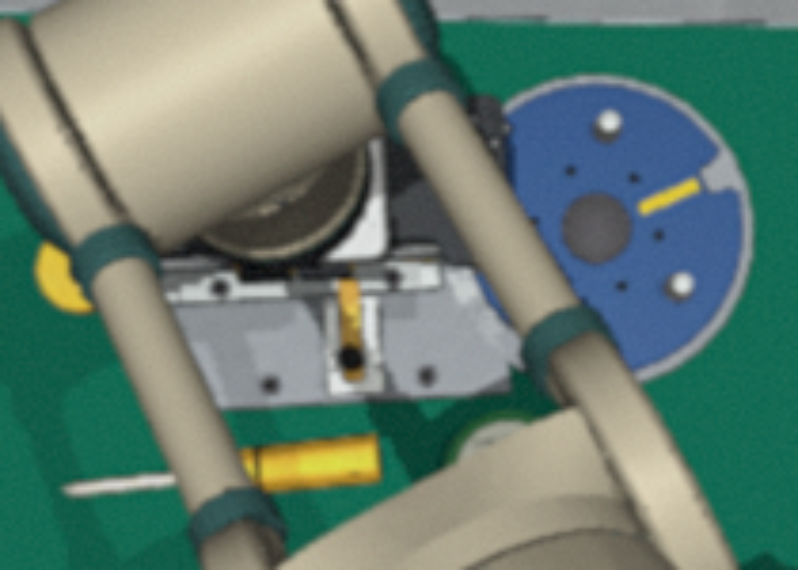

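By ray the peg is at (459.5, 325), and the front edge of the fingers sits at the TCP's x. So the pads may lie about 8 mm further towards +x than the TCP reading. The side camera gives an independent check.

```bash
python3 - <<'E'
from h import *
t=cap('side');s=env.get_state()['eef_pos'];p=proj(t,s);print('tcp px',p,'peg',proj(t,[459.5,325,58]),proj(t,[459.5,325,28]))
x0,y0=int(p[0])-50,int(p[1])-40
print(x0,y0);i=cv2.resize(t['frame'][y0:y0+75,x0:x0+100],None,fx=8,fy=8,interpolation=cv2.INTER_CUBIC)
cv2.drawMarker(i,tuple(int(v) for v in (p-[x0,y0])*8),(255,0,255),0,20,1)
cv2.imwrite('pics/s4.png',i[:,:,::-1])
E
```

```text
tcp px [326.23378475 238.35874395] peg [327.57465699 234.38788923] [327.47920131 248.51120766]
276 198
```

View pics/s4.png

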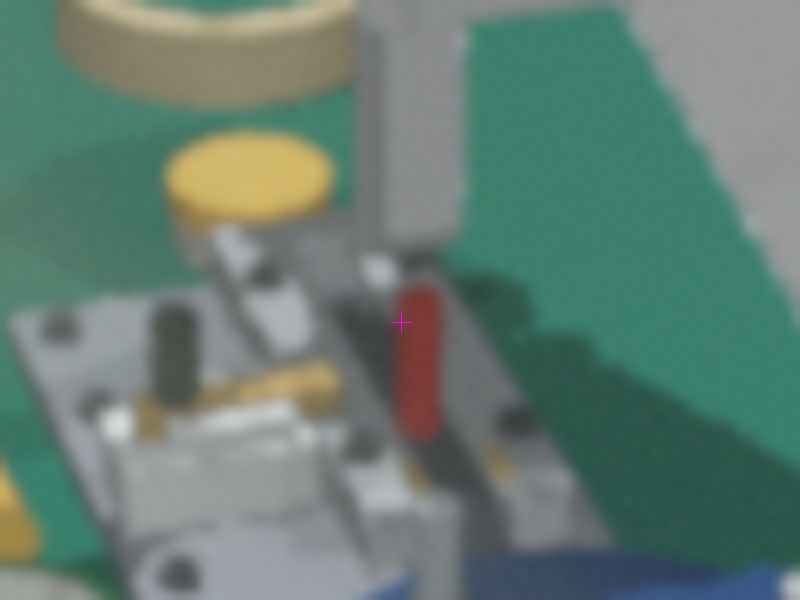

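The side crop shows the finger tips at crop (415,245), about 10 px (~20 mm) above the projected TCP, so the true tips are at z≈60. The wrist view agrees with z=60 and x=461. So the reported z is about 20 mm below the real finger ends, and the jaws closed above the peg. I'll lift, open, realign and descend about 20 mm lower, watching the force.

```bash
python3 -m handwheel '[[0,0,0,0,0,0.02,0.04],[0,0,0,-0.0005,-0.009,0,0.04],[0,0,0,-0.0005,-0.0088,0,0.04],[0,0,0,0,0,0,0.04],[0,0,0,0,0,-0.02,0.04],[0,0,0,0,0,-0.008,0.04],[0,0,0,0,0,-0.008,0.04],[0,0,0,0,0,0,0.04]]'
python3 - <<'E'
from h import *
t=cap('side');s=env.get_state()['eef_pos'];p=proj(t,s+[0,0,20]);x0,y0=int(p[0])-50,int(p[1])-40
i=cv2.resize(t['frame'][y0:y0+75,x0:x0+100],None,fx=8,fy=8,interpolation=cv2.INTER_CUBIC)
cv2.drawMarker(i,tuple(int(v) for v in (p-[x0,y0])*8),(255,0,255),0,20,1)
cv2.imwrite('pics/s5.png',i[:,:,::-1])
E
```

```text
clock: 4.75
eef_pos: [459.6, 324.7, 22.9]
tcp_rot: [0.118, -3.138, 0.001]
force: [0.0, 0.1, 0.3]
grip_width: 40.4
```

View pics/s5.png

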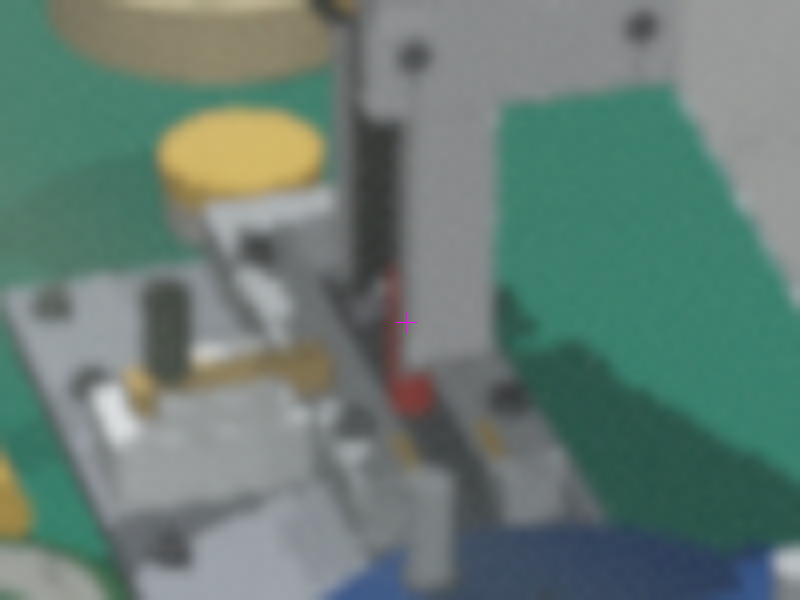

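The finger tips now reach down beside the peg with the peg between them, sitting perhaps 2–3 mm off centre. I'll nudge −x and close.

```bash
python3 -m handwheel '[[0,0,0,-0.002,0,-0.002,0],[0,0,0,0,0,0,0],[0,0,0,0,0,0,0],[0,0,0,0,0,0,0],[0,0,0,0,0,0,0],[0,0,0,0,0,0,0]]'
```

```text
clock: 5.55
eef_pos: [458.1, 324.9, 21.7]
tcp_rot: [-0.118, 3.139, 0.0]
force: [-0.5, -0.3, 3.0]
grip_width: 9.7
```

```bash
python3 -m handwheel '[[0,0,0,-0.0003,0.0045,0,0],[0,0,0,-0.0003,0.0045,0,0],[0,0,0,-0.0003,0.0045,0,0],[0,0,0,-0.0003,0.0035,0,0],[0,0,0,0,0,0,0]]'
python3 - <<'E'
from h import *
c=cap('wrist');h=cv2.cvtColor(c['frame'],cv2.COLOR_RGB2HSV);m=cv2.inRange(h,(0,130,60),(8,255,255));m[:,:200]=0;m[:,460:]=0;m[:150]=0;m[400:]=0
yx=np.argwhere(m);print(len(yx),yx.mean(0)[::-1],ray(c,*yx.mean(0)[::-1],48), env.get_state()['grip_width'])
E
```

```text
clock: 6.18
eef_pos: [457.0, 342.6, 21.7]
tcp_rot: [-0.118, 3.139, 0.001]
force: [0.5, -1.6, 4.9]
grip_width: 9.8
690 [318.92608696 286.54637681] [456.99683001 342.91882476  48.        ] 10.122597434823795
```

The key has moved back with the grip: the peg is at y≈342.8, so fixture x≈131.5. Now I release, lift, turn the wrist −129.5° and go to the pin at (441.4, 172.5).

```bash
python3 -m handwheel '[[0,0,0,0,0,0,0.04],[0,0,0,0,0,0,0.04],[0,0,0,0,0,0.025,0.04],[0,0,0,0,0,0.02,0.04],[0,0,-10.7,-0.0012,-0.0131,0,0.04],[0,0,-10.7,-0.0012,-0.0131,0,0.04],[0,0,-10.7,-0.0012,-0.0131,0,0.04],[0,0,-10.7,-0.0012,-0.0131,0,0.04],[0,0,-10.7,-0.0012,-0.0131,0,0.04],[0,0,-10.7,-0.0012,-0.0131,0,0.04],[0,0,-10.7,-0.0012,-0.0131,0,0.04],[0,0,-10.7,-0.0012,-0.0131,0,0.04],[0,0,-10.7,-0.0012,-0.0131,0,0.04],[0,0,-10.7,-0.0012,-0.0131,0,0.04],[0,0,-10.7,-0.0012,-0.0131,0,0.04],[0,0,-10.7,-0.0012,-0.0131,0,0.04],[0,0,-1.1,-0.0012,-0.0131,0,0.04],[0,0,0,0,0,0,0.04]]'
python3 - <<'E'
from h import *
s=env.get_state();a=s['tcp_rot'];print(s['eef_pos'],'yaw',np.degrees(2*np.arctan2(a[1],a[0]))-90-90,s['q'].round(2))
c=cap('wrist','w6.png')
E
```

```text
clock: 8.48
eef_pos: [440.8, 171.0, 66.3]
tcp_rot: [-2.788, -1.447, 0.001]
force: [-0.0, -0.2, -0.8]
grip_width: 39.8
[440.84574473 170.99630136  66.31146138] yaw -485.14803368792076 [0.22 0.23 1.9  0.   1.02 0.84]
```

View pics/w6.png

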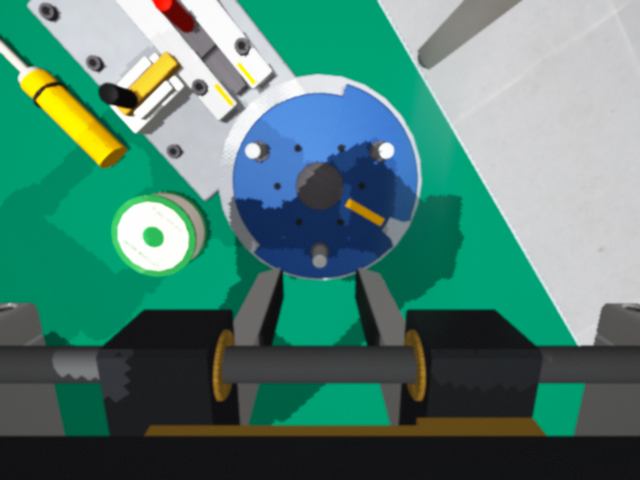

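The pin at (319,262) lies centred between the open fingers, and the disc hasn't moved. I descend to straddle it and close loosely.

```bash
python3 -m handwheel '[[0,0,0,0.0005,0.0015,-0.025,0.04],[0,0,0,0,0,-0.015,0.04],[0,0,0,0,0,-0.014,0.04],[0,0,0,0,0,0,0.012],[0,0,0,0,0,0,0.012],[0,0,0,0,0,0,0.012],[0,0,0,0,0,0,0.012]]'
python3 - <<'E'
import numpy as np
A=np.array([468.9,211.5]);t0=234.8
P=lambda d:A+47.9*np.array([np.cos(np.radians(t0+d)),np.sin(np.radians(t0+d))])
for i in range(16): print(i,(P(10*i+10)-P(10*i)).round(1),P(10*i+10).round(1))
E
```

```text
clock: 9.4
eef_pos: [442.1, 173.2, 13.0]
tcp_rot: [2.789, 1.445, 0.002]
force: [0.0, -0.3, -0.5]
grip_width: 12.1
0 [ 7.2 -4.2] [448.5 168.2]
1 [ 7.8 -2.9] [456.3 165.3]
2 [ 8.2 -1.5] [464.6 163.8]
3 [ 8.3 -0. ] [472.9 163.8]
4 [8.2 1.4] [481.1 165.2]
5 [7.9 2.8] [489. 168.]
6 [7.2 4.1] [496.2 172.2]
7 [6.4 5.3] [502.7 177.5]
8 [5.4 6.4] [508.  183.9]
9 [4.2 7.2] [512.2 191.1]
10 [2.9 7.8] [515.1 198.9]
11 [1.5 8.2] [516.6 207.2]
12 [0.  8.3] [516.6 215.5]
13 [-1.4  8.2] [515.2 223.7]
14 [-2.8  7.9] [512.4 231.6]
15 [-4.1  7.2] [508.2 238.8]
```

```bash
python3 -m handwheel '[[0,0,10,0.0072,-0.0042,0,0.012],[0,0,10,0.0078,-0.0029,0,0.012],[0,0,10,0.0082,-0.0015,0,0.012],[0,0,10,0.0083,0,0,0.012],[0,0,10,0.0082,0.0014,0,0.012],[0,0,10,0.0079,0.0028,0,0.012],[0,0,10,0.0072,0.0041,0,0.012],[0,0,10,0.0064,0.0053,0,0.012],[0,0,0,0,0,0,0.012]]'
python3 - <<'E'
from h import *
c=cap('top');h=cv2.cvtColor(c['frame'],cv2.COLOR_RGB2HSV);cap('side')
w=cap('wrist');cv2.imwrite('pics/w7.png',w['frame'][:,:,::-1])
E
```

```text
clock: 10.52
eef_pos: [502.6, 178.0, 12.5]
tcp_rot: [-1.21, -2.899, 0.001]
force: [-1.1, -1.2, 1.3]
grip_width: 12.2
```

```bash
python3 -m handwheel '[[0,0,10,0.0054,0.0064,0,0.012],[0,0,10,0.0042,0.0072,0,0.012],[0,0,10,0.0029,0.0078,0,0.012],[0,0,10,0.0015,0.0082,0,0.012],[0,0,10,0,0.0083,0,0.012],[0,0,10,-0.0014,0.0082,0,0.012],[0,0,10,-0.0028,0.0079,0,0.012],[0,0,10,-0.0041,0.0072,0,0.012],[0,0,0,0,0,0,0.012]]'
python3 - <<'E'
from h import *
w=cap('wrist');cv2.imwrite('pics/w8.png',w['frame'][:,:,::-1])
h=cv2.cvtColor(w['frame'],cv2.COLOR_RGB2HSV);m=cv2.inRange(h,(20,120,100),(32,255,255));n,l,s,ce=cv2.connectedComponentsWithStats(m)
A=np.array([468.9,211.5])
for i in range(1,n):
  if s[i,4]>15:
    p=ray(w,*ce[i],21)[:2]-A; print(s[i],ce[i].round(1),(p+A).round(1),np.hypot(*p).round(1),np.degrees(np.arctan2(p[1],p[0])).round(1))
E
```

```text
clock: 11.8
eef_pos: [508.6, 239.5, 12.6]
tcp_rot: [-0.935, 2.998, 0.0]
force: [-0.1, -0.5, -0.4]
grip_width: 12.3
[ 560  113   80   80 3528] [604.7 148.6] [362.2 325.2] 155.9 133.2
[566 197  20  12 138] [575.4 203.3] [392.4 333.4] 143.9 122.1
[350 209  49  33 518] [374.2 225.3] [466.3 248.3] 36.9 94.0
[ 516  221   53   58 1000] [541.8 249.9] [423.  336.8] 133.5 110.1
[446 248  23  15 114] [457.3 255.1] [453.1 298.6] 88.5 100.3
[426 277  23  15 109] [437.1 284.1] [473.6 300.4] 89.0 86.9
[285 334   5   7  20] [286.8 337.7] [553.8 246.3] 91.8 22.3
[348 334   9  67 276] [352.9 368.6] [548.2 292.8] 113.5 45.7
[282 342   7  58 244] [284.8 372.6] [575.1 258.8] 116.3 24.0
[ 100  419  369   15 2466] [320.3 428.2] [597.1 301.4] 156.6 35.0
[ 76 427  17   7  41] [ 84.5 430.3] [687.8 172.9] 222.2 -10.0
```

View pics/w8.png

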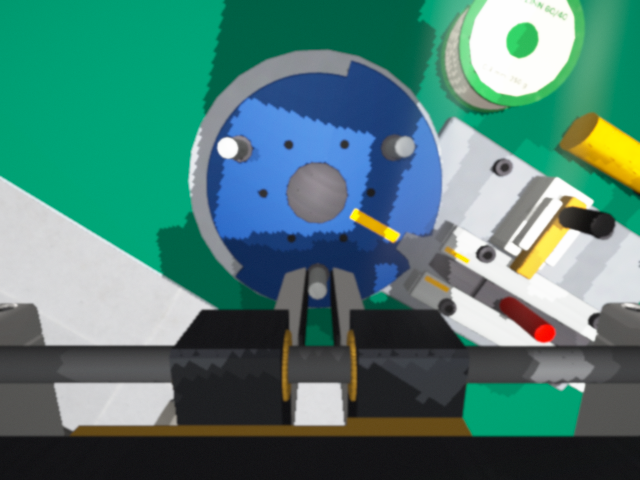

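The stripe now bears 94.0° and the mid-mark about 93.8°, so the notch faces the key to within 0.5 mm at the rim. The reel and screwdriver look unmoved. I release, lift, and return to the peg.

```bash
python3 -m handwheel '[[0,0,0,0,0,0,0.03],[0,0,0,0,0,0,0.03],[0,0,0,0,0,0.03,0.03],[0,0,0,0,0,0.024,0.04],[0,0,-7.6,-0.0127,0.0258,0,0.04],[0,0,-7.6,-0.0127,0.0258,0,0.04],[0,0,-7.6,-0.0127,0.0258,0,0.04],[0,0,-7.6,-0.0127,0.0258,0,0.04],[0,0,0,0,0,0,0.04],[0,0,0,0,0,-0.025,0.04],[0,0,0,0,0,-0.02,0.04],[0,0,0,0,0,0,0.04]]'
```

```text
clock: 13.35
eef_pos: [457.1, 340.9, 20.2]
tcp_rot: [0.121, -3.136, 0.003]
force: [-0.3, -0.3, -0.2]
grip_width: 39.9
```

```bash
python3 -m handwheel '[[0,0,0,0,0,0,0],[0,0,0,0,0,0,0],[0,0,0,0,0,0,0],[0,0,0,0,0,0,0],[0,0,0,0,0,0,0]]';python3 -m handwheel '[[0,0,0,0.0004,-0.005,0,0],[0,0,0,0.0004,-0.005,0,0],[0,0,0,0.0003,-0.004,0,0],[0,0,0,0.0002,-0.003,0,0],[0,0,0,0.0002,-0.002,0,0],[0,0,0,0,0,0,0]]'
```

```text
clock: 13.98
eef_pos: [458.3, 342.7, 22.2]
tcp_rot: [-0.121, 3.138, 0.001]
force: [0.2, -0.8, 3.9]
grip_width: 10.1
clock: 14.72
eef_pos: [460.0, 323.8, 22.1]
tcp_rot: [-0.12, 3.138, 0.002]
force: [0.1, 2.9, 4.6]
grip_width: 9.8
```

```bash
python3 -m handwheel '[[0,0,0,0.0001,-0.002,0,0],[0,0,0,0.0001,-0.002,0,0],[0,0,0,0,-0.001,0,0],[0,0,0,0,0,0,0]]';python3 -m handwheel '[[0,0,0,0.0001,-0.001,0,0],[0,0,0,0,-0.001,0,0],[0,0,0,0,0,0,0]]'
```

```text
clock: 15.22
eef_pos: [460.2, 319.0, 22.1]
tcp_rot: [-0.12, 3.138, 0.003]
force: [0.2, 2.9, 4.9]
grip_width: 10.3
clock: 15.6
eef_pos: [460.4, 317.1, 22.1]
tcp_rot: [-0.119, 3.138, 0.003]
force: [0.1, 3.0, 5.7]
grip_width: 9.9
```

No bottoming force yet, so I push in 1 mm steps until it seats.

```bash
python3 -m handwheel '[[0,0,0,0,-0.001,0,0],[0,0,0,0,0,0,0]]';python3 -m handwheel '[[0,0,0,0,-0.001,0,0],[0,0,0,0,0,0,0]]';python3 -m handwheel '[[0,0,0,0,-0.001,0,0],[0,0,0,0,0,0,0]]'
```

```text
clock: 15.85
eef_pos: [460.4, 316.2, 22.1]
tcp_rot: [-0.12, 3.138, 0.003]
force: [-0.5, 2.5, 5.5]
grip_width: 9.7
clock: 16.1
eef_pos: [460.4, 316.1, 22.1]
tcp_rot: [-0.119, 3.137, 0.006]
force: [-0.1, 4.8, 5.0]
grip_width: 10.0
clock: 16.35
eef_pos: [460.5, 316.0, 22.3]
tcp_rot: [-0.118, 3.137, 0.008]
force: [0.1, 7.9, 4.5]
grip_width: 10.1
```

The key stopped at y≈316.05 with force rising under further push, so it is seated. The depth fits 106 mm to within about 1–1.5 mm. I open, lift, close the jaws into a stick, and come down behind the gate knob.

```bash
python3 -m handwheel '[[0,0,0,0,0.001,0,0.04],[0,0,0,0,0,0,0.04],[0,0,0,0,0,0,0.04],[0,0,0,0,0,0.025,0.04],[0,0,0,0,0,0.02,0.04],[0,0,0,-0.0275,0.0025,0,0],[0,0,0,-0.0275,0.0025,0,0],[0,0,0,-0.0275,0.0025,0,0],[0,0,0,0,0,0,0],[0,0,0,0,0,-0.02,0],[0,0,0,0,0,-0.02,0],[0,0,0,0,0,0,0]]'
python3 - <<'E'
from h import *
w=cap('wrist');f=w['frame'];cv2.imwrite('pics/w9.png',f[:,:,::-1])
h=cv2.cvtColor(f,cv2.COLOR_RGB2HSV);m=cv2.inRange(h,(0,130,60),(8,255,255));n,l,s,ce=cv2.connectedComponentsWithStats(m)
for i in range(1,n):
  if s[i,4]>60: print(s[i],ce[i].round(1),ray(w,*ce[i],45).round(1))
print(env.get_state()['eef_pos'])
E
```

```text
clock: 17.85
eef_pos: [377.2, 321.1, 25.3]
tcp_rot: [0.12, -3.137, 0.003]
force: [-0.5, 0.3, 0.8]
grip_width: 0.6
[377.77289679 321.65953029  26.11626341]
```

View pics/w9.png

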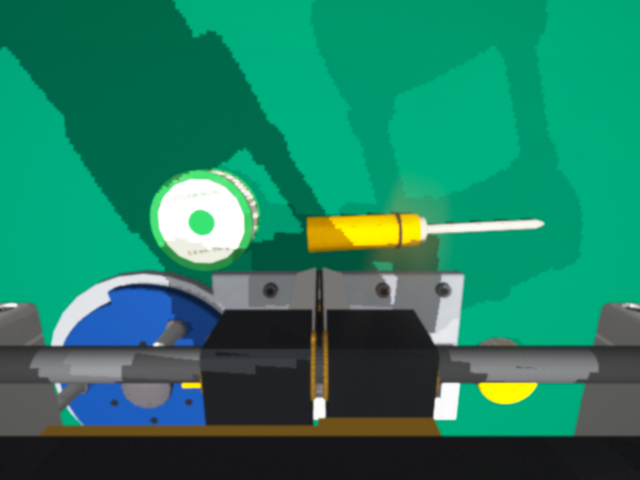

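The closed fingers stand before the gate, in line with it, and the bystanders are untouched. I push the knob along −y of the fixture.

```bash
python3 -m handwheel '[[0,0,0,0.005,0.0004,0,0],[0,0,0,0.005,0.0004,0,0],[0,0,0,0.005,0.0004,0,0],[0,0,0,0,0,0,0]]';python3 -m handwheel '[[0,0,0,0.005,0.0004,0,0],[0,0,0,0.005,0.0004,0,0],[0,0,0,0.005,0.0004,0,0],[0,0,0,0.004,0.0003,0,0],[0,0,0,0.003,0.0002,0,0],[0,0,0,0,0,0,0]]'
```

```text
clock: 18.4
eef_pos: [392.8, 323.3, 26.7]
tcp_rot: [-0.12, 3.138, 0.001]
force: [-0.4, 0.5, -0.6]
grip_width: 0.6
clock: 19.15
eef_pos: [414.7, 325.0, 26.5]
tcp_rot: [-0.12, 3.138, 0.0]
force: [-0.4, 0.5, -0.5]
grip_width: 0.6
```

```bash
python3 -m handwheel '[[0,0,0,0.002,0.0002,0,0],[0,0,0,0.002,0.0001,0,0],[0,0,0,0,0,0,0]]';python3 -m handwheel '[[0,0,0,0.001,0,0,0],[0,0,0,0.001,0,0,0],[0,0,0,0,0,0,0]]';
python3 - <<'E'
from h import *
t=cap('side');cv2.imwrite('pics/s10.png',cv2.resize(t['frame'][195:270,276:376],None,fx=8,fy=8,interpolation=cv2.INTER_CUBIC)[:,:,::-1])
E
```

```text
clock: 19.52
eef_pos: [416.6, 325.1, 26.3]
tcp_rot: [0.12, -3.137, 0.0]
force: [-4.6, -0.6, 2.6]
grip_width: 0.6
clock: 19.9
eef_pos: [416.7, 325.0, 26.3]
tcp_rot: [0.119, -3.133, 0.0]
force: [-8.9, 1.4, 6.6]
grip_width: 0.5
```

The picture limit is reached, so I'll check by numbers from here. The gate stopped with force rising to about 9 N, consistent with its end stop. I back off, rise to the earlier overview pose, and measure the knob, peg and stripe.

```bash
python3 -m handwheel '[[0,0,0,-0.01,-0.0007,0,0],[0,0,0,-0.008,0,0,0],[0,0,0,0,0,0.04,0],[0,0,0,0,0,0.04,0],[0,0,0,0,0,0.02,0],[0,0,0,0.03,0,0,0],[0,0,0,0.026,0,0,0],[0,0,0,0,0,0,0],[0,0,0,0,0,0,0]]'
cat > m.py <<'E'
from h import *
w=cap('wrist');f=w['frame'];cv2.imwrite('pics/w11.png',f[:,:,::-1])
h=cv2.cvtColor(f,cv2.COLOR_RGB2HSV);A=np.array([468.9,211.5]);a=np.radians(94.2)
u=np.array([np.cos(a),np.sin(a)]);v=np.array([-u[1],u[0]])
def show(n,lo,hi,z,amin=20):
    m=cv2.inRange(h,lo,hi);m[320:]=0
    N,l,s,ce=cv2.connectedComponentsWithStats(m)
    for i in range(1,N):
        if s[i,4]<amin: continue
        p=ray(w,*ce[i],z)[:2]-A;q=(p@u,p@v)
        if -80<q[0]<220 and -40<q[1]<80: print(n,ce[i].round(1),s[i].tolist(),'fix',np.round(q,1))
show('red(mid)',(0,130,60),(8,255,255),45)
show('yellow z21',(18,120,80),(32,255,255),21);show('yellow z38',(18,120,80),(32,255,255),38)
show('black z50',(0,0,0),(180,255,60),50)
print(env.get_state()['eef_pos'])
E
python3 m.py
```

```text
clock: 21.08
eef_pos: [457.1, 324.2, 126.2]
tcp_rot: [0.12, -3.138, 0.001]
force: [-0.7, 0.1, 0.0]
grip_width: 0.5
red(mid) [309.3 242. ] [303, 232, 13, 21, 226] fix [105.4   0.6]
yellow z21 [324.  200.1] [319, 197, 11, 8, 69] fix [118.   33.1]
yellow z21 [323.7 234.5] [318, 218, 12, 33, 361] fix [117.9   1.6]
yellow z21 [286.5 227. ] [278, 225, 18, 4, 53] fix [84.2  8.6]
yellow z21 [235.8 236. ] [220, 233, 33, 7, 224] fix [37.6  0. ]
yellow z21 [287.1 248.5] [279, 247, 17, 4, 63] fix [ 84.3 -11.7]
yellow z38 [324.  200.1] [319, 197, 11, 8, 69] fix [117.8  35.3]
yellow z38 [323.7 234.5] [318, 218, 12, 33, 361] fix [117.7   5.6]
yellow z38 [286.5 227. ] [278, 225, 18, 4, 53] fix [85.8 12.1]
yellow z38 [235.8 236. ] [220, 233, 33, 7, 224] fix [41.9  4. ]
yellow z38 [287.1 248.5] [279, 247, 17, 4, 63] fix [85.9 -7. ]
black z50 [323.7 211.1] [317, 203, 14, 16, 166] fix [117.4  27.9]
black z50 [208.6 231.2] [203, 223, 10, 17, 30] fix [22.7 10.9]
black z50 [286.7 238.1] [285, 232, 4, 12, 36] fix [86.9  5.3]
black z50 [296.6 236.8] [291, 232, 14, 11, 132] fix [95.2  6.4]
black z50 [349.5 236.7] [331, 232, 42, 11, 389] fix [138.9   6.6]
black z50 [300.9 258.1] [298, 254, 7, 9, 52] fix [ 98.5 -12. ]
[456.94464772 324.27396795 126.26689788]
```

Peg x = 105.4 (home is 106), stripe y = 0.0 and knob y = 27.9 (closed is 28). All agree and the arm is clear, so I hand in.

```bash
python3 -c "
from cell import env
print(env.finish_job(), env.get_state()['clock'])"
```

```text
the job is handed in; nothing more can be done
the job is handed in; nothing more can be done
```

I re-indexed the disc and handed the job in at about 21 s; the hand-in reports no verdict. I drew the key back to x ≈ 131.5, then turned the disc about +160° by one pin with the jaws loosely round it. The key was then pushed home until it seated, and the gate pushed across until it stopped against about 9 N.

| Last wrist-camera check (fixture frame) | Measured | Target |
|---|---|---|
| Key peg x | 105.4 mm | 106 (home) |
| Notch stripe y | 0.0 mm | 0 |
| Gate knob y | 27.9 mm | 28 (closed) |

The gripper was empty and clear of everything at the end. The reel, screwdriver and flux pot looked unmoved in the last picture I viewed, taken just before the gate push; I did not measure them.

Two things disagreed on the way:
- **First grip missed:** the jaws closed above the peg without touching it. The side view showed the real finger ends about 20 mm higher than the reported TCP, so I worked with that offset from then on.
- **Gripper reading:** on the 11 mm peg it showed only about 10 mm.

I had used all 12 pictures by the end, so the final check was by numbers only.

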